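# Open the sampling valve one true turn

## Robot

A 7-joint arm with a two-finger parallel gripper is mounted at the origin on the work surface. World frame = base frame: x ahead of the robot, y to its left, z up, the work surface at z = 0. Lengths are in m, angles in rad, forces in N, time in s.
With the tool pointing down it reaches from about 0.425 to 0.825 m from the base axis. Payload 3.6 kg.
Tool frame: the origin (TCP) lies on the centre line of the jaws, within the pads' length; the fingertips stand 22 mm ahead of it and the grasp point (between the pads) lies 3 mm ahead of it; z points along the fingers, y is the line along which they close (so a half turn about z gives the same grasp; the last joint's range is limited). The gripper opens to 85 mm and grips with 20 to 120 N. Pads are 22 mm wide; open, the fingers measure 114 mm over their backs; the gripper's body (76 mm by 85 mm) begins 54 mm behind the grasp point. The pads swing forward as they close: fully open they stand 13 mm farther back than shut.
Start: joints at [-1.359, 0.615, -0.013, 1.423, 0.008, 1.103, -0.04], TCP at [0.154, 0.632, 0.253] pointing down, gripper open.
Joint ranges: [-3.12, 3.12], [-0.3, 2.06], [-1.34, 1.32], [0.26, 2.42], [-1.36, 4.5], [0.01, 1.98], [-2.84, 2.84]. Speed limits (rad/s): [2.79, 2.79, 3.14, 3.14, 3.14, 3.14, 3.14].

## Interface

Orientations are given as a 3x3 rotation matrix whose columns are the frame's x, y, z axes.
In Python, from workcell import ctrl gives the robot as it stands. The module is installed in compiled form; this text tells all that it offers. Calls block until the motion is done:
- ctrl.goto(position, orientation): joint-space move of the TCP to a pose.
- ctrl.servo_line(position, attitude=None, feed=0.15, max_force=None): straight line of the TCP; attitude=None keeps the orientation; feed is the mean speed in m/s. With max_force (N) it stops when the force on the tool has changed by that much, and returns True; else False.
- ctrl.set_joints(angles): joint-space move.
- ctrl.open_gripper() and ctrl.close(effort=None): open the fingers fully, or close them until they stop; effort is the grip in N (None keeps the last).
- ctrl.wait(seconds).
- ctrl.inverse_kinematics(position, orientation): joint angles nearest the present ones, or None.
- ctrl.grab_frame(name): name is "scene" or "top" or "wrist"; returns a dict with "image" (384x512x3 uint8, red, green, blue), "K" (3x3 intrinsics, pixels), "R" (3x3) and "t" (3): a world point X has camera coordinates R X + t; the wrist camera has in their place "hand_eye" (4x4, takes a point from camera to tool coordinates, whose origin is the TCP and whose axes are the flange's). Camera axes: x right, y down, z forward; pixel columns grow to the right and rows downward; lengths in m; the calibration is good to about 2 mm. A picture is of the moment at which its call begins: read the wrist's pose just before it. There is no depth.
A pose or a line that the arm cannot do raises ctrl.IKError and nothing moves.
- ctrl.job_done(): hands the job in; it is judged then, once.
Readings, each from a call of its own:
- ctrl.current_time_s(): time.
- ctrl.current_joint_pos(): joint angles.
- ctrl.current_qd(): joint speeds.
- ctrl.current_tau(): joint torques, N m.
- ctrl.current_tcp_pos(): TCP position.
- ctrl.current_tool_rot(): TCP orientation.
- ctrl.current_ft_force(): force on the tool from outside, world axes, zero at the start.
- ctrl.current_moment(): the same for the moment, N m.
- ctrl.current_gripper_width(): opening from 0.0 (shut) to 1.0 (fully open).
- ctrl.current_grip_force(): force on a finger pad.
Only numpy, scipy, OpenCV 4.12 (cv2) and the standard library are available. Lean on these libraries where they do the work, as an engineer would, in place of code of your own. Each camera call takes 0.05 s, during which the arm holds its last target. There are 200 camera calls.

## Task

Get the water-sampling station ready to draw: first sweep all four pump switches off along the bank (off is over towards the red line), then swing the spout round until its outlet is well inside the rim of the blue cup, seen from above. Then turn the red handwheel anticlockwise, take up its free play, and open the shut valve by one full turn of the stem itself (play does not count; the orange pointer ends on the green line). Leave the cups and everything else standing where they are.

Things in the scene. Friction and masses are not known exactly. Their poses are not given: they have to be found in the camera images.
- station: Fixed dark grey drip plate, 230 x 450 mm, 12 mm thick, carrying at one end (its -y) the blue gate valve with the red handwheel and at the other (+y) a steel column with a swivelling yellow spout. Origin on the table, x away from the robot at yaw 0, z up; its yaw varies. A white opening scale with a green line lies between valve and column; an orange pointer on it moves 25 mm towards +x per stem turn: first black line = shut, green line = one full turn open.
- stem (a joint): Turn of the valve stem about the vertical wheel axis, rad, positive anticlockwise from above = opening. 0 = shut (hard stop), as at the start; 6.283 = one full turn open (pointer on the green line). It is stiff (about 0.15 Nm, 3 N at the wheel's handle) and stays where it is left. An orange arrow on the white nut in the middle of the wheel turns with the stem, not with the wheel.
- wheel (a joint): Angle of the handwheel relative to the stem, rad, anticlockwise positive: the free play. It runs loosely from 0 (closing end) to 2.4 (opening end); only when it stands at 2.4 does turning further anticlockwise move the stem. Starts somewhere between.
- stem_axis (a point): Point on the vertical axis of the wheel, 142 mm above the table, level with the middle of the wheel's handle. The red wheel has 3 spokes, its rim is 120 mm across (13 mm thick) with its top 107 mm above the table; nothing on the hub is higher than 114 mm.
- wheel_handle (a point): Middle of the grip of the wheel's black handle, an upright free-spinning round sleeve 18 mm thick on the rim, 52 mm from the wheel axis, from 109 to 156 mm above the table; this point is 142 mm above the table. The sleeve spins freely on its pin, so a gripper holding it can go round the wheel axis without turning itself.
- spout (a joint): Swing of the spout about the vertical column, rad, anticlockwise positive from above; 0 = arm points along the station's -x. Range -1 to 1; about 0.1 Nm of friction; stays where it is left.
- spout_axis (a point): Point on the vertical axis of the spout's column, 160 mm above the table (the column itself ends 134 mm above it).
- spout_outlet (a point): Centre of the spout's downward outlet, 18 mm wide, 140 mm from the column axis, 100 mm above the table.
- spout_grip (a point): A black upright round peg, 16 mm thick, fixed on top of the spout arm 105 mm from the column axis, its top 180 mm above the table and 49 mm above the arm; this point is 162 mm above the table, 18 mm below the peg's top. Hold or push it to swing the spout.
- blue_cup: The blue cup: loose, 72 mm across the rim, 70 mm high, standing upright on the drip plate (its rim 82 mm above the table), within about 20 mm of the circle that the outlet runs on, to one side of the parked spout. Origin at the centre of its underside, z up.
- bank: Fixed grey switch bank, 75 x 175 mm, 42 mm high, with a navy panel and four white-tipped toggles in a row 32 mm apart along its y axis. Origin on the table under its middle. A red line across the -y end of its top marks the off side. Its yaw varies.
- bank_start (a point): Pivot of switch 1, the first toggle at the bank's +y end, 43 mm above the table.
- bank_end (a point): Pivot of switch 4, the last toggle at the bank's -y end, 43 mm above the table, 96 mm from that of switch 1.
- switch1 (a joint): Toggle 1 of 4 (1 at the +y end), 24 mm from pivot to ball tip (10 mm ball). 0 = on (leaning 0.2 rad to +y, top 71 mm above the table); grows towards the bank's -y as it is pushed; over 0.75 counts as off, 1.3 = stop (top 59 mm above the table). About 1 N at the tip; stays where it is left. Fingertips dragged from +y to -y at 62 to 66 mm above the table knock it off and pass over it.
- switch2 (a joint): Toggle 2 of 4 (1 at the +y end), 24 mm from pivot to ball tip (10 mm ball). 0 = on (leaning 0.2 rad to +y, top 71 mm above the table); grows towards the bank's -y as it is pushed; over 0.75 counts as off, 1.3 = stop (top 59 mm above the table). About 1 N at the tip; stays where it is left. Fingertips dragged from +y to -y at 62 to 66 mm above the table knock it off and pass over it.
- switch3 (a joint): Toggle 3 of 4 (1 at the +y end), 24 mm from pivot to ball tip (10 mm ball). 0 = on (leaning 0.2 rad to +y, top 71 mm above the table); grows towards the bank's -y as it is pushed; over 0.75 counts as off, 1.3 = stop (top 59 mm above the table). About 1 N at the tip; stays where it is left. Fingertips dragged from +y to -y at 62 to 66 mm above the table knock it off and pass over it.
- switch4 (a joint): Toggle 4 of 4 (1 at the +y end), 24 mm from pivot to ball tip (10 mm ball). 0 = on (leaning 0.2 rad to +y, top 71 mm above the table); grows towards the bank's -y as it is pushed; over 0.75 counts as off, 1.3 = stop (top 59 mm above the table). About 1 N at the tip; stays where it is left. Fingertips dragged from +y to -y at 62 to 66 mm above the table knock it off and pass over it.
- white_cup: White cup of the same size on the other side of the spout; leave it standing. Origin under its centre.
- reagent_yellow: Yellow reagent box 50 x 75 x 60 mm, bystander; origin under its centre.
- reagent_red: Red reagent box 50 x 75 x 60 mm, bystander; origin under its centre.
- bottle: White closed bottle, 60 mm wide, 160 mm high, bystander; origin under its centre.
- meter: Navy handheld meter lying flat, 75 x 160 x 30 mm, bystander; origin under its centre.
- tray: Open light-blue tray 170 x 240 x 70 mm, bystander; origin under its centre.
- beaker: Glass beaker 70 mm wide, 90 mm high, bystander; origin under its centre.
Things that resemble listed ones, but are neither listed nor needed, are in the scene too. Leave any yellow look-alike of the bank alone.

How it is judged:
By the outcome, as a careful person would: the job done as asked, in the order asked, and still so for the second after the job is handed in, with the robot touching nothing.
It also fails if it takes over 67 s, if anything falls off the work surface, if the arm or the gripper's body presses on something with over 40 N, if the wrist force passes 120 N, or if a joint passes its speed limit or range.

## Working session

There is one attempt and no reset: what is moved stays moved. The work goes in short steps, each a Python script; the robot and the scene stay as the last script left them, time stands still between calls to the robot, and variables do not carry over. Pictures are saved under pics/ and viewed, at most 10 in all, crops included, and the job is handed in when it is done.

```bash
mkdir -p pics && python3 - <<'E'
from workcell import ctrl
import cv2,numpy as np,pickle
d={}
for n in("scene","top"):
    f=ctrl.grab_frame(n);d[n]=f
    cv2.imwrite(f"pics/{n}0.png",cv2.resize(f["image"][:,:,::-1],None,fx=1.5,fy=1.5,interpolation=cv2.INTER_CUBIC))
    print(n,f["K"],f["R"],f["t"])
pickle.dump(d,open("f0.pkl","wb"))
print(ctrl.current_time_s(),ctrl.current_tool_rot())
E
```

```text
scene [[399.6117379    0.         253.6332952 ]
 [  0.         399.6117379  191.09187266]
 [  0.           0.           1.        ]] [[-4.47312537e-01  8.94377477e-01 -6.49553993e-04]
 [ 7.15308401e-01  3.57317056e-01 -6.00548427e-01]
 [-5.36884891e-01 -2.69097472e-01 -7.99588122e-01]] [ 0.17006835 -0.3265687   1.84898468]
top [[465.38287532   0.         254.37964941]
 [  0.         465.38287532 189.13473451]
 [  0.           0.           1.        ]] [[-0.00139546 -0.99989163 -0.01465518]
 [-0.99418022  0.00296586 -0.10768884]
 [ 0.10772063  0.01441962 -0.99407663]] [0.10021592 0.53754384 1.84576865]
0.1 [[-9.71632805e-01  2.36493991e-01 -5.33533063e-04]
 [ 2.36494592e-01  9.71630127e-01 -2.28150182e-03]
 [-2.11646722e-05 -2.34295969e-03 -9.99997255e-01]]
```

View pics/top0.png

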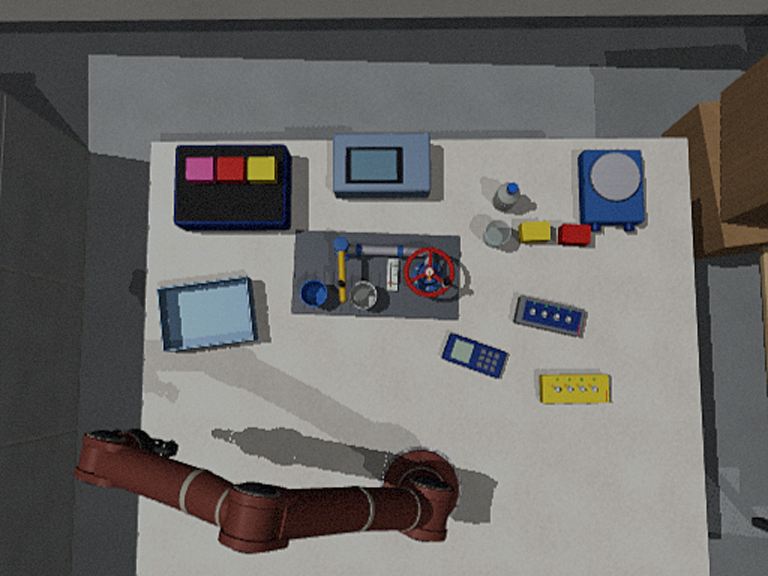

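View pics/scene0.png

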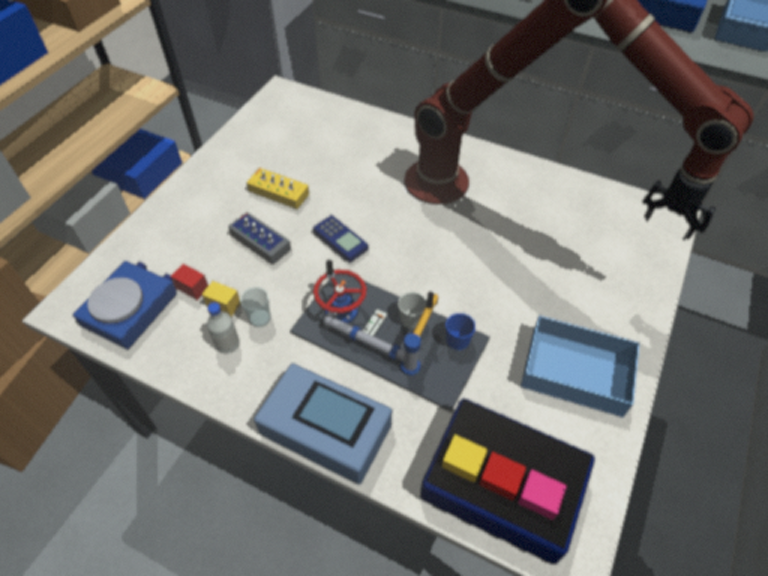

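The top view (1.5x) shows the station around (375,275), with the red wheel at (429,271), the yellow spout at (342,272), the blue cup at (314,293) and the white cup at (364,294). Candidates for the bank are the grey/navy one at (550,315) and the yellow look-alike at (575,388). By the description I choose the grey/navy one. The navy meter at (475,355) isn't a bank. I'll check with one close crop and measure.

```bash
cat > h.py <<'E'
from workcell import ctrl
import cv2,numpy as np,pickle
def ray(f,uv):
    d=np.linalg.inv(f["K"])@np.array([uv[0],uv[1],1.0])
    return -f["R"].T@f["t"], f["R"].T@d
def onplane(f,uv,z):
    o,d=ray(f,uv); return o+d*(z-o[2])/d[2]
def proj(f,X):
    c=f["R"]@np.asarray(X)+f["t"]; p=f["K"]@c; return p[:2]/p[2]
def wrist():
    p,R=np.array(ctrl.current_tcp_pos()),np.array(ctrl.current_tool_rot())
    f=ctrl.grab_frame("wrist"); H=np.array(f["hand_eye"])
    Rw=R@H[:3,:3]; o=p+R@H[:3,3]
    f["R"]=Rw.T; f["t"]=-Rw.T@o
    return f
def down(a):  # tool pointing down, tool y (closing line) at world angle a
    y=np.array([np.cos(a),np.sin(a),0]); z=np.array([0,0,-1.]); return np.column_stack([np.cross(y,z),y,z])
def mask(im,lo,hi):
    return cv2.inRange(cv2.cvtColor(im,cv2.COLOR_RGB2HSV),np.array(lo),np.array(hi))
def blobs(m,amin=15):
    n,l,s,c=cv2.connectedComponentsWithStats(m)
    return [(s[i,4],c[i].round(1),s[i,:4]) for i in range(1,n) if s[i,4]>=amin]
E
python3 - <<'E'
from h import *
d=pickle.load(open("f0.pkl","rb"));f=d["top"];im=f["image"]
cv2.imwrite("pics/bank0.png",cv2.resize(im[185:280,330:420,::-1],None,fx=6,fy=6,interpolation=cv2.INTER_CUBIC))
def rep(n,lo,hi,z,roi):
    m=mask(im,lo,hi); k=np.zeros_like(m); x0,y0,x1,y1=roi;k[y0:y1,x0:x1]=m[y0:y1,x0:x1]
    c=max(cv2.findContours(k,0,2)[0],key=cv2.contourArea); r=cv2.minAreaRect(c)
    print(n,r,onplane(f,r[0],z).round(4),[onplane(f,p,z)[:2].round(3).tolist() for p in cv2.boxPoints(r)])
rep("navy",(105,120,20),(130,255,200),.042,(335,190,395,230))
rep("wheel",(0,150,80),(8,255,255),.1,(260,155,312,205))
rep("spout",(15,120,80),(35,255,255),.12,(215,155,240,205))
rep("bluecup",(100,120,40),(125,255,255),.082,(197,183,221,210))
H=ctrl.grab_frame("wrist");print(H["hand_eye"],H["K"])
E
```

```text
navy ((367.5470275878906, 210.2882537841797), (37.85436248779297, 13.12429141998291), 12.52880573272705) [ 0.4506 -0.3503  0.042 ] [[0.442, -0.271], [0.493, -0.284], [0.46, -0.429], [0.409, -0.416]]
wheel ((280.67889404296875, 183.90367126464844), (32.3065185546875, 21.06357765197754), 61.69924545288086) [ 0.5503 -0.0041  0.1   ] [[0.587, 0.061], [0.626, -0.011], [0.514, -0.069], [0.476, 0.003]]
spout ((227.2900390625, 177.51104736328125), (19.236534118652344, 4.414941787719727), 86.98721313476562) [0.5733 0.2019 0.12  ] [[0.61, 0.213], [0.611, 0.196], [0.537, 0.191], [0.536, 0.208]]
bluecup ((208.5, 195.0), (18.0, 17.0), 90.0) [0.5095 0.2781 0.082 ] [[0.545, 0.312], [0.545, 0.245], [0.474, 0.244], [0.474, 0.311]]
[[-2.25613985e-04 -9.57999365e-01 -2.86770230e-01  7.27583699e-02]
 [ 9.99999945e-01 -2.85940102e-04  1.68484936e-04  1.58152016e-03]
 [-2.43407571e-04 -2.86770176e-01  9.57999377e-01 -1.21189509e-01]
 [ 0.00000000e+00  0.00000000e+00  0.00000000e+00  1.00000000e+00]] [[271.55310447   0.         256.06844382]
 [  0.         271.55310447 193.00393074]
 [  0.           0.           1.        ]]
```

View pics/bank0.png

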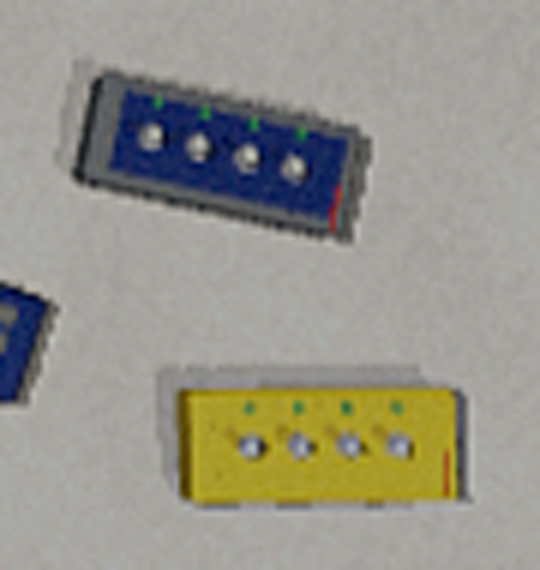

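The crop confirms the choice: grey/navy bank with four white toggles and a red line at its right (world -y) end. Next are close wrist views of the station, then of the bank.

```bash
python3 - <<'E'
from h import *
d={}
ctrl.goto([.56,.15,.33],down(0.1)); d["st"]=wrist(); print(ctrl.current_time_s())
ctrl.goto([.45,-.34,.25],down(-.22)); d["bk"]=wrist(); print(ctrl.current_time_s(), ctrl.current_joint_pos())
pickle.dump(d,open("f1.pkl","wb"))
for k in d: cv2.imwrite(f"pics/{k}1.png",cv2.resize(d[k]["image"][:,:,::-1],None,fx=1.5,fy=1.5,interpolation=cv2.INTER_CUBIC))
E
```

```text
2.4667
4.3583 [ 0.14429909  0.57534292  0.74821809  1.69778308 -0.44335582  1.04546151
  0.82305265]
```

View pics/st1.png

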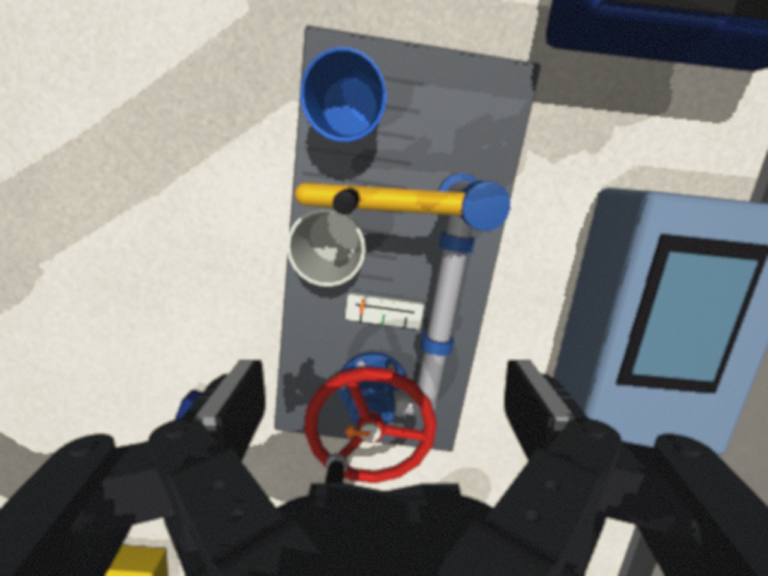

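View pics/bk1.png

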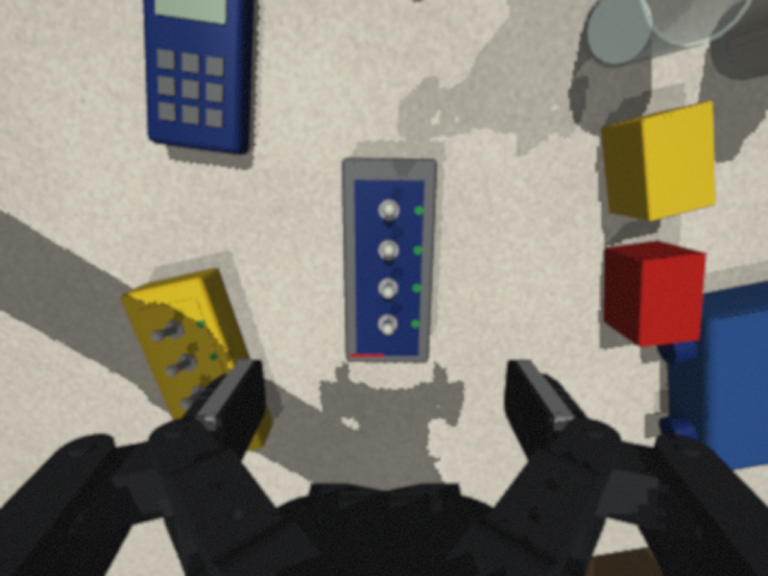

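Wrist view of the station (1.5x): wheel centre (371,430), handle near (335,470), peg (346,199), column (485,205), blue cup (343,93), white cup (327,247). The orange pointer is at the left "shut" line (362,307). In the bank view the toggles lie at (389,209) to (388,324), with the red line at the lower end.

```bash
python3 - <<'E'
from h import *
d=pickle.load(open("f1.pkl","rb"));f=d["bk"];im=f["image"]
m=mask(im,(0,0,140),(180,70,255))
T=[b for b in blobs(m,8) if 245<b[1][0]<272 and 130<b[1][1]<225]
for b in T: print(b[0],b[1],onplane(f,b[1],.0665).round(4))
def rect(f,n,m,z,roi):
    k=np.zeros_like(m); x0,y0,x1,y1=roi;k[y0:y1,x0:x1]=m[y0:y1,x0:x1]
    c=max(cv2.findContours(k,0,2)[0],key=cv2.contourArea); r=cv2.minAreaRect(c)
    print(n,onplane(f,r[0],z).round(4),[onplane(f,p,z)[:2].round(4).tolist() for p in cv2.boxPoints(r)])
    return c
rect(f,"panel",mask(im,(108,120,20),(130,255,200)),.042,(225,110,300,245))
f=d["st"];im=f["image"]
def ell(n,m,z,roi):
    c=rect(f,n,m,z,roi); h=cv2.convexHull(c)
    P=np.array([onplane(f,p[0],z)[:2] for p in h])
    A=np.c_[2*P,np.ones(len(P))]; s=np.linalg.lstsq(A,(P**2).sum(1),rcond=None)[0]
    print("  circle",s[:2].round(4),"r",np.sqrt(s[2]+s[0]**2+s[1]**2).round(4))
ell("wheel",mask(im,(0,150,70),(8,255,255))|mask(im,(172,150,70),(180,255,255)),.1005,(195,235,300,330))
ell("bluecup",mask(im,(100,120,40),(125,255,255)),.082,(195,25,262,98))
ell("column",mask(im,(100,120,40),(125,255,255)),.134,(306,118,345,157))
m=mask(im,(0,0,0),(180,255,60))
ell("peg",m,.18,(218,122,242,145))
rect(f,"yellow",mask(im,(15,150,80),(35,255,255)),.125,(190,110,320,150))
# plate left/right long edges via plane pts
for uv in[(306,28),(277,430),(532,64),(452,450)]: print("corner",onplane(f,np.array(uv)/1.5,.012).round(4))
E
```

```text
87 [258.  138.6] [ 0.4638 -0.2939  0.0665]
80 [258.1 165.6] [ 0.4575 -0.3234  0.0665]
77 [257.7 192.2] [ 0.4503 -0.3541  0.0665]
70 [257.4 216.8] [ 0.4433 -0.3841  0.0665]
panel [ 0.4543 -0.3442  0.042 ] [[0.4438, -0.271], [0.4942, -0.2821], [0.4661, -0.4271], [0.4091, -0.4145]]
wheel [ 0.5637 -0.0178  0.1005] [[0.4809, -0.044], [0.5356, 0.0691], [0.6445, 0.0077], [0.5959, -0.1173]]
  circle [ 0.5638 -0.0213] r 0.0653
bluecup [0.5132 0.2809 0.082 ] [[0.4771, 0.312], [0.5441, 0.3189], [0.5515, 0.2479], [0.4803, 0.2406]]
  circle [0.5127 0.2795] r 0.0357
column [0.6304 0.208  0.134 ] [[0.6092, 0.2252], [0.645, 0.2289], [0.6524, 0.1901], [0.6152, 0.1863]]
  circle [0.628  0.2088] r 0.0208
peg [0.5301 0.2031 0.18  ] [[0.5197, 0.2008], [0.5305, 0.2133], [0.5405, 0.2053], [0.5297, 0.1925]]
  circle [0.5299 0.2027] r 0.0075
yellow [0.5511 0.203  0.125 ] [[0.4855, 0.1915], [0.4859, 0.2087], [0.6161, 0.2143], [0.6177, 0.1972]]
corner [0.4662 0.3443 0.012 ]
corner [ 0.4513 -0.1009  0.012 ]
corner [0.6846 0.3362 0.012 ]
corner [ 0.6739 -0.1076  0.012 ]
```

```bash
python3 - <<'E'
from h import *
yaw=-.223; u=np.array([-np.sin(yaw),np.cos(yaw),0]); c=np.array([.4537,-.3389,0])
Z=np.array([0,0,1]); R=down(yaw)
ctrl.close(20)
s=c+u*.093; e=c-u*.095
ctrl.goto(s+Z*.13,R); ctrl.servo_line(s+Z*.086)
print(ctrl.current_tcp_pos())
ctrl.servo_line(e+Z*.086,feed=.12); print(ctrl.current_ft_force())
ctrl.servo_line(e+Z*.20,feed=.3)
ctrl.goto(c+u*.0+Z*.22,R)
f=wrist(); pickle.dump(f,open("f2.pkl","wb")); print(ctrl.current_time_s())
ctrl.open_gripper(); print(ctrl.current_time_s())
cv2.imwrite("pics/bk2.png",cv2.resize(f["image"][40:290,160:350,::-1],None,fx=2,fy=2))
E
```

```text
[ 0.47447172 -0.25008061  0.08710787]
[-0.0025775  -0.11974436  0.44859756]
9.0
9.7833
```

View pics/bk2.png

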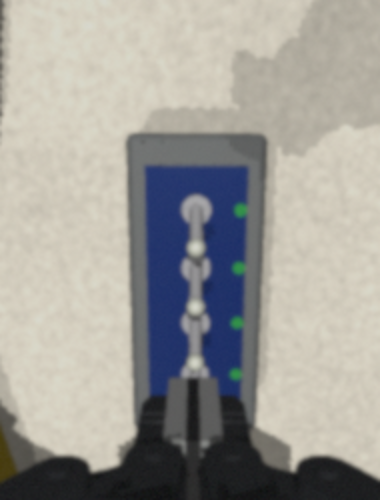

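Switches 1 to 3 lean fully over towards the red line. Switch 4, at about (195,370), is hidden by the fingers, so I'll check it on the way out. Next I swing the spout by its peg.

```bash
python3 - <<'E'
from h import *
yaw=-.223; u=np.array([-np.sin(yaw),np.cos(yaw),0]); c=np.array([.4537,-.3389,0])
ctrl.goto(c-u*.06+[0,0,.30],down(yaw)); f0=wrist()
R=down(1.33); ax=np.array([.631,.208]); 
p=np.array([.528,.203]); 
ctrl.goto([*p,.25],R); 
hit=ctrl.servo_line([*p,.165],feed=.15,max_force=10); print("hit",hit)
ctrl.close(20); print(ctrl.current_gripper_width(),ctrl.current_ft_force(),ctrl.current_time_s())
a0=np.arctan2(*(p-ax)[::-1])%(2*np.pi); a1=np.arctan2(.0715,-.1183); r=np.hypot(*(p-ax))
print(a0,a1,r)
for a in np.linspace(a0,a1,6)[1:]:
    ctrl.servo_line([*(ax+r*np.array([np.cos(a),np.sin(a)])),.165],feed=.08)
    print(ctrl.current_ft_force().round(1) if hasattr(ctrl.current_ft_force(),'round') else ctrl.current_ft_force())
ctrl.open_gripper(); ctrl.servo_line([*ctrl.current_tcp_pos()[:2],.23],feed=.15)
ctrl.goto([.54,.17,.33],down(.8)); f1=wrist(); print(ctrl.current_time_s())
pickle.dump((f0,f1),open("f3.pkl","wb"))
a=cv2.resize(f0["image"][50:300,100:400,::-1],(360,300)); b=cv2.resize(f1["image"][:,:,::-1],(768,576))
b[-300:,-360:]=a
cv2.imwrite("pics/v3.png",b)
E
```

```text
hit False
0.18285940783573237 [-1.72070309 -1.47708864  2.31630995] 13.85
3.1900982658301764 2.597947358056588 0.10312128781197409
[-3.2 -0.6  5.5]
[-2.7 -0.3  4.6]
[-1.4  0.2  4.1]
[-0.3 -0.1  3.1]
[ 1.2 -1.6  1.8]
17.2667
```

View pics/v3.png

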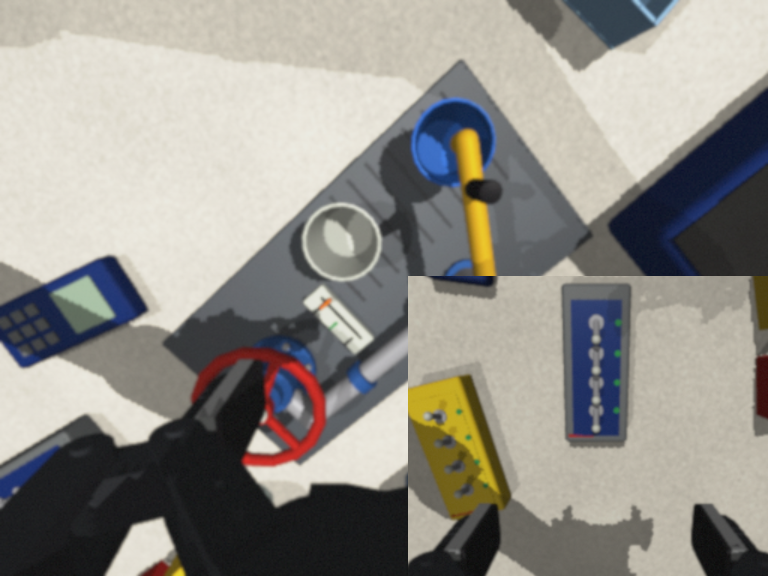

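All four toggles lean off (inset), and the spout end at (466,140) sits over the blue cup centred at (454,142). I'll check that numerically and view the wheel from directly above.

```bash
python3 - <<'E'
from h import *
f=pickle.load(open("f3.pkl","rb"))[1]; im=f["image"]
def circ(f,m,z,roi,n):
    k=np.zeros_like(m); x0,y0,x1,y1=roi;k[y0:y1,x0:x1]=m[y0:y1,x0:x1]
    c=max(cv2.findContours(k,0,2)[0],key=cv2.contourArea); h=cv2.convexHull(c)
    P=np.array([onplane(f,p[0],z)[:2] for p in h])
    A=np.c_[2*P,np.ones(len(P))]; s=np.linalg.lstsq(A,(P**2).sum(1),rcond=None)[0]
    print(n,s[:2].round(4),"r",np.sqrt(s[2]+s[0]**2+s[1]**2).round(4)); return c,s[:2]
circ(f,mask(im,(100,120,40),(125,255,255)),.082,(265,55,340,130),"cup")
my=mask(im,(15,150,80),(35,255,255)); my[190:]=0
ys,xs=np.nonzero(my); t=ys.argmin(); print("arm end px",xs[ys<ys.min()+3].mean(),ys.min(), "end(z.12)",onplane(f,(xs[ys<ys.min()+3].mean(),ys.min()),.12).round(4))
L=cv2.fitLine(np.array([onplane(f,(x,y),.122)[:2] for x,y in zip(xs,ys)],np.float32),2,0,.01,.01).ravel(); print("armline",L)
ctrl.goto([.564,-.10,.28],down(0)); g=wrist(); print(ctrl.current_time_s(),ctrl.current_joint_pos())
pickle.dump(g,open("f4.pkl","wb")); im=g["image"]
red=mask(im,(0,150,60),(8,255,255))|mask(im,(172,150,60),(180,255,255))
circ(g,red,.1005,(150,30,350,230),"wheel")
cv2.imwrite("pics/w4.png",cv2.resize(im[0:260,140:380,::-1],None,fx=2.3,fy=2.3,interpolation=cv2.INTER_CUBIC))
E
```

```text
cup [0.5123 0.2795] r 0.0356
arm end px 311.2608695652174 86 end(z.12) [0.5098 0.2883 0.12  ]
armline [ 0.846716   -0.5320452   0.5586253   0.25423047]
18.3833 [-0.32097234  0.55506676  0.74345438  1.62993967 -0.4097776   1.11891306
  0.53534655]
wheel [ 0.5639 -0.0212] r 0.0655
```

View pics/w4.png

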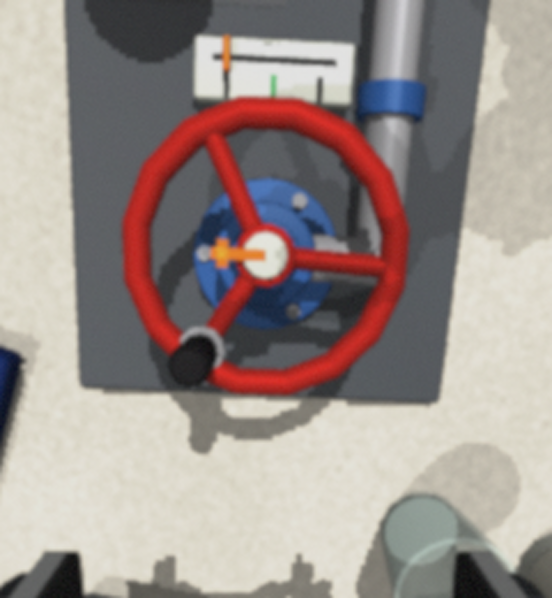

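The view from above (2.3x crop, offset 140,0) shows the wheel centre near (266,250), nut (267,254) and the handle's dark top at (193,358). The arrow points left (222,253), and the pointer at (227,50) is on the first black line, with the green line at (274,85). Now I grip the handle and turn slowly, watching the force for the end of the play.

```bash
cat >> h.py <<'E'
def arrow(g):
    im=g["image"]; o=mask(im,(9,140,120),(20,255,255)); w=np.array([.5639,-.0212,.112]); c=proj(g,w)
    yy,xx=np.mgrid[:384,:512]; o[np.hypot(xx-c[0],yy-c[1])>30]=0
    b=blobs(o,5); print("nutpx",c,b)
    if b:
        q=max(b,key=lambda t:t[0]); v=onplane(g,q[1],.112)-w; return np.degrees(np.arctan2(v[1],v[0]))
E
python3 - <<'E'
from h import *
g=pickle.load(open("f4.pkl","rb"))
for n,uv,z in[("nut",(267,254),.113),("handle",(193,358),.156),("base",(203,345),.109),("rimc",(265.5,246.5),.1005)]:
    P=onplane(g,(uv[0]/2.3+140,uv[1]/2.3),z); v=P-[.5639,-.0212,0]; print(n,P.round(4),np.hypot(*v[:2]).round(4),np.degrees(np.arctan2(v[1],v[0])).round(1))
print("arrow",arrow(g))
w=np.array([.5639,-.0212])
qs=[]
for a in np.radians(np.arange(0,361,30)):
    q=ctrl.inverse_kinematics([*(w+.052*np.array([np.cos(a),np.sin(a)])),.145],down(0)); qs.append(q is not None)
print(qs)
E
```

```text
nut [ 0.5651 -0.0212  0.113 ] 0.0012 2.3
handle [ 0.5361 -0.0607  0.156 ] 0.0483 -125.1
base [ 0.5354 -0.0618  0.109 ] 0.0496 -125.0
rimc [ 0.5644 -0.0178  0.1005] 0.0034 82.5
nutpx [254.95334518 110.48407579] [(np.int32(138), array([240.8, 110. ]), array([232, 104,  23,  12], dtype=int32))]
arrow 178.38151251513486
[True, True, True, True, True, True, True, True, True, True, True, True, True]
```

```bash
cat >> h.py <<'E'
W=np.array([.5645,-.0203]); RH=.052
def turn(a,b,step=15,feed=.1,w=W,r=RH):
    n=max(1,int(np.ceil(abs(b-a)/step))); out=[]
    for k in np.linspace(a,b,n+1)[1:]:
        t=np.radians(k); e=np.array([np.cos(t),np.sin(t)])
        ctrl.servo_line([*(w+r*e),.145],feed=feed)
        F=np.array(ctrl.current_ft_force())[:2]; p=np.array(ctrl.current_tcp_pos())[:2]-w
        out.append((round(k),round(F@e,1),round(F@[-e[1],e[0]],1),round(1e3*np.hypot(*p),1)))
    print(out,ctrl.current_time_s()); return out
E
python3 - <<'E'
from h import *
p=[.535,-.062]
ctrl.goto([*p,.22],down(0)); print(ctrl.current_ft_force())
print(ctrl.servo_line([*p,.145],feed=.15,max_force=10))
ctrl.close(30); print(ctrl.current_gripper_width(),ctrl.current_ft_force(),ctrl.current_time_s())
turn(-125,-50)
E
```

```text
[ 0.2975502  -1.09988511  0.37200004]
False
0.19634600056732282 [0.0014831  0.00652728 1.24974729] 20.0667
[(-110, np.float64(-2.1), np.float64(-0.5), np.float64(51.0)), (-95, np.float64(-3.2), np.float64(0.0), np.float64(50.8)), (-80, np.float64(-5.3), np.float64(0.3), np.float64(50.6)), (-65, np.float64(-4.7), np.float64(0.5), np.float64(50.5)), (-50, np.float64(-4.3), np.float64(-0.9), np.float64(50.4))] 21.4833
```

```bash
python3 - <<'E'
from h import *
a=-50
while a<40:
    o=turn(a,a+7.5,8); a+=7.5
    if o[-1][2]<-2.2: break
turn(a,a+7.5,8)
f=wrist(); cv2.imwrite("pics/t5.png",cv2.resize(f["image"][:,:,::-1],None,fx=1.5,fy=1.5)); print("end",a+7.5)
pickle.dump(f,open("f5.pkl","wb"))
E
```

```text
[(-42, np.float64(-4.6), np.float64(-0.9), np.float64(50.4))] 21.7333
[(-35, np.float64(-4.6), np.float64(0.2), np.float64(50.5))] 21.9833
[(-28, np.float64(-4.8), np.float64(0.3), np.float64(50.6))] 22.2333
[(-20, np.float64(-4.4), np.float64(-1.0), np.float64(50.7))] 22.4833
[(-12, np.float64(-5.3), np.float64(-1.8), np.float64(50.8))] 22.7333
[(-5, np.float64(-4.8), np.float64(-0.6), np.float64(50.9))] 22.9833
[(2, np.float64(-5.8), np.float64(-1.2), np.float64(51.2))] 23.2333
[(10, np.float64(-4.7), np.float64(-0.9), np.float64(51.4))] 23.4833
[(18, np.float64(-4.3), np.float64(-0.3), np.float64(51.7))] 23.7333
[(25, np.float64(-4.2), np.float64(-1.6), np.float64(51.9))] 23.9833
[(32, np.float64(-3.2), np.float64(-1.7), np.float64(52.2))] 24.2333
[(40, np.float64(-2.9), np.float64(-0.8), np.float64(52.4))] 24.4833
[(48, np.float64(-3.2), np.float64(-1.4), np.float64(52.7))] 24.7333
end 47.5
```

View pics/t5.png

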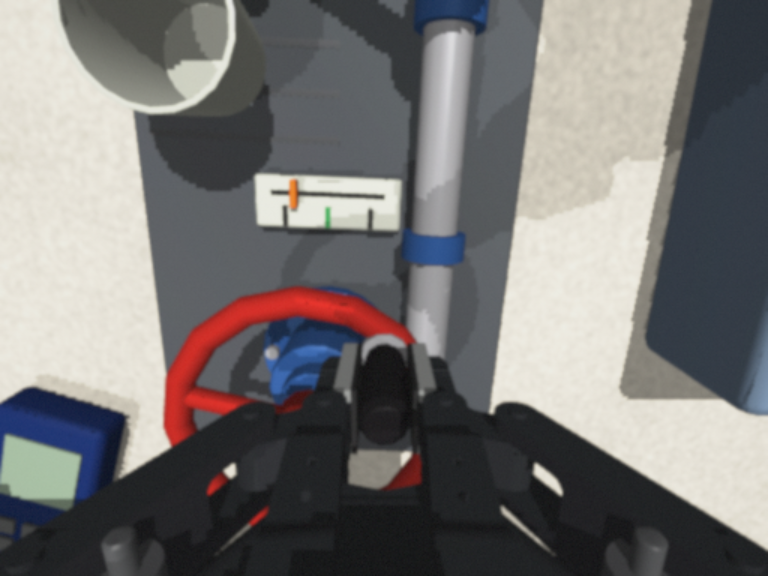

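The pointer at (294,194) has moved off the black line (285,215) towards green (328,217), so the stem has turned roughly 65°. The play ended near handle angle -20°, so the target is about 340°. I'll go to 300°, then release and measure the arrow from above.

```bash
python3 - <<'E'
from h import *
turn(47.5,300,15)
p=np.array(ctrl.current_tcp_pos())
ctrl.open_gripper(); ctrl.servo_line([p[0],p[1],.2],feed=.2)
ctrl.goto([.564,-.10,.28],down(0)); g=wrist(); print(ctrl.current_time_s(),p)
pickle.dump(g,open("f6.pkl","wb")); print("arrow",arrow(g))
cv2.imwrite("pics/w6.png",cv2.resize(g["image"][0:260,140:380,::-1],None,fx=2.3,fy=2.3,interpolation=cv2.INTER_CUBIC))
E
```

```text
[(62, np.float64(-0.9), np.float64(0.5), np.float64(53.2)), (77, np.float64(0.5), np.float64(-0.4), np.float64(53.5)), (92, np.float64(5.0), np.float64(0.2), np.float64(53.8)), (107, np.float64(5.7), np.float64(-0.6), np.float64(54.0)), (122, np.float64(6.4), np.float64(0.3), np.float64(54.1)), (137, np.float64(6.7), np.float64(-0.6), np.float64(54.0)), (151, np.float64(5.8), np.float64(-0.4), np.float64(53.8)), (166, np.float64(4.0), np.float64(-0.2), np.float64(53.5)), (181, np.float64(3.7), np.float64(0.9), np.float64(53.1)), (196, np.float64(2.9), np.float64(-0.2), np.float64(52.7)), (211, np.float64(2.3), np.float64(0.4), np.float64(52.2)), (226, np.float64(0.1), np.float64(0.8), np.float64(51.7)), (241, np.float64(-0.9), np.float64(1.1), np.float64(51.2)), (255, np.float64(-2.7), np.float64(-0.0), np.float64(50.9)), (270, np.float64(-3.0), np.float64(1.0), np.float64(50.6)), (285, np.float64(-2.7), np.float64(0.0), np.float64(50.4)), (300, np.float64(-2.9), np.float64(0.3), np.float64(50.4))] 29.6
31.2 [ 0.58958984 -0.0639672   0.14466837]
nutpx [255.80322842 107.28663826] [(np.int32(161), array([241.8, 103.4]), array([233,  96,  23,  13], dtype=int32))]
arrow 165.08848425882402
```

View pics/w6.png

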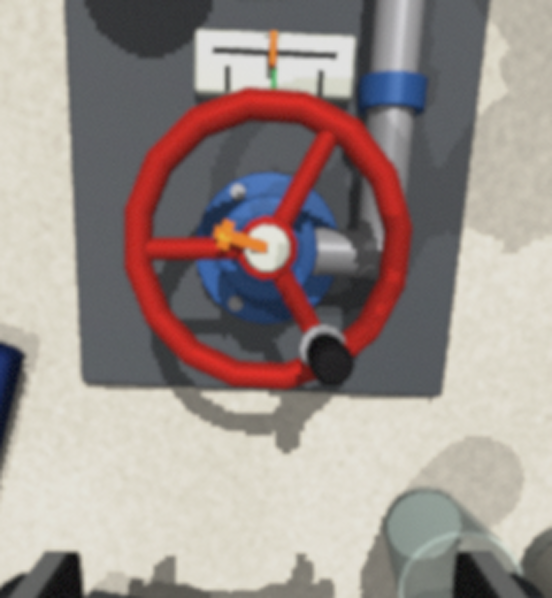

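The pointer (273,50) is nearly at the green line (273,78), and the arrow is at 165° against 178° at the start, so about 13° are missing. I'll regrip and finish.

```bash
cat >> h.py <<'E'
def arrow2(g):
    o=mask(g["image"],(9,140,120),(20,255,255)); c=proj(g,[.5639,-.0212,.112]); yy,xx=np.mgrid[:384,:512]
    o[np.hypot(xx-c[0],yy-c[1])>30]=0; ys,xs=np.nonzero(o)
    L=cv2.fitLine(np.array([onplane(g,q,.112)[:2] for q in zip(xs,ys)],np.float32),2,0,1e-4,1e-4).ravel()
    return np.degrees(np.arctan2(L[1],L[0]))%180
E
python3 - <<'E'
from h import *
g0=pickle.load(open("f4.pkl","rb"));g=pickle.load(open("f6.pkl","rb"))
d2=arrow2(g0)-arrow2(g); d1=arrow(g0)-arrow(g); d=(d1+d2)/2; print(d1,d2)
assert 8<d<20
p=[.5896,-.0640]
ctrl.goto([*p,.2],down(0)); ctrl.servo_line([*p,.145],feed=.15,max_force=10); ctrl.close(30)
turn(300,300+d,5,.05)
q=np.array(ctrl.current_tcp_pos()); ctrl.open_gripper(); ctrl.servo_line([q[0],q[1],.2],feed=.2)
ctrl.goto([.564,-.10,.28],down(0)); g=wrist(); print(ctrl.current_time_s())
pickle.dump(g,open("f7.pkl","wb")); print("rest",arrow(g0)-arrow(g),arrow2(g0)-arrow2(g))
E
```

```text
nutpx [254.95334518 110.48407579] [(np.int32(138), array([240.8, 110. ]), array([232, 104,  23,  12], dtype=int32))]
nutpx [255.80322842 107.28663826] [(np.int32(161), array([241.8, 103.4]), array([233,  96,  23,  13], dtype=int32))]
13.293028256310834 12.476654
[(304, np.float64(-4.4), np.float64(-2.8), np.float64(50.8)), (309, np.float64(-4.3), np.float64(-1.2), np.float64(50.8)), (313, np.float64(-5.4), np.float64(-1.9), np.float64(50.8))] 33.55
35.1667
nutpx [254.95334518 110.48407579] [(np.int32(138), array([240.8, 110. ]), array([232, 104,  23,  12], dtype=int32))]
nutpx [255.84672013 107.25106303] [(np.int32(154), array([241.4, 106.6]), array([233, 100,  23,  13], dtype=int32))]
rest 0.9362963832225262 -1.0920258
```

The stem is within about 1° of one full turn, and the gripper is clear of everything. Before handing in I'll do one numeric check that nothing else moved.

```bash
python3 - <<'E'
from h import *
f0=pickle.load(open("f0.pkl","rb"))["top"]; f=ctrl.grab_frame("top")
d=cv2.absdiff(f0["image"],f["image"]).max(2); m=(cv2.GaussianBlur(d,(3,3),0)>50).astype(np.uint8)*255
print([(int(b[0]),b[1].tolist()) for b in blobs(m,12)])
ctrl.job_done(); print(ctrl.current_time_s())
E
```

```text
[(7204, [259.7, 254.1]), (248, [219.4, 179.8]), (101, [293.9, 174.8]), (850, [359.8, 191.3]), (32, [242.8, 181.0]), (64, [278.4, 182.0]), (46, [288.9, 188.1]), (51, [293.2, 191.7]), (55, [228.3, 195.3]), (34, [244.9, 198.0]), (14, [383.0, 213.3]), (2404, [346.2, 271.4]), (6649, [170.4, 334.0]), (83, [330.5, 334.0]), (21, [271.8, 339.0]), (233, [293.8, 352.2]), (42, [269.0, 344.8]), (14, [284.5, 341.1]), (61, [319.9, 345.7]), (15, [273.7, 359.4])]
the job is handed in; nothing more can be done
the job is handed in; nothing more can be done
```

I handed the job in at about 35 s. All four switches are off, the spout outlet is about 6 mm or less from the blue cup's centre, and the valve is open one full stem turn to within about 1°. I touched only the switches, the spout peg and the wheel handle. A last image comparison to confirm nothing else had moved was inconclusive, because the arm and its shadow hid too much.

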